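Sort the skate-sharpening parts into their trays

ROBOT

A 7-joint arm with a two-finger parallel gripper is mounted at the origin on the work surface. World frame = base frame: x ahead of the robot, y to its left, z up, the work surface at z = 0. Lengths are in m, angles in rad, forces in N, time in s.
With the tool pointing down it reaches from about 0.4 to 0.875 m from the base axis. Payload 19.3 kg.
Tool frame: the origin (TCP) lies midway between the tips of the shut fingers; the grasp point (between the pads) lies 19 mm behind it; z points along the fingers, y is the direction in which the jaws open and shut (so a half turn about z gives the same grasp; the last joint's range is limited). The gripper opens to 85 mm and grips with 20 to 120 N. Pads are 22 mm wide; open, the fingers measure 114 mm over their backs; the gripper's body (76 mm by 85 mm) begins 54 mm behind the grasp point. The pads swing forward as they close: fully open they stand 13 mm farther back than shut.
Start: joints at [1.259, 0.521, -0.036, 1.599, 0.021, 1.021, -0.113], TCP at [0.15, -0.607, 0.231] pointing down, gripper open.
Joint ranges: [-2.91, 2.91], [-0.3, 2.13], [-1.5, 1.42], [0.17, 2.43], [-1.26, 4.41], [0.16, 1.93], [-2.52, 2.52]. Speed limits (rad/s): [1.89, 1.89, 2.39, 2.39, 3.01, 3.01, 3.01].

INTERFACE

Orientations are given as [roll, pitch, yaw] about the fixed x, y, z axes, in that order (R = Rz(yaw) Ry(pitch) Rx(roll)).
In Python, from workcell import bot gives the robot as it stands.
- The arm moves only by the tool servo_tool, never from a script. Its argument "plan" is a list of rows, each a list of 5 numbers: the shift along the world's x, y, z in mm, then the turn about the world's z in rad, then the gripper's target within -1 to 1 (shut at 1, half-way at 0, fully open at -1). In form: [[tx, ty, tz, yaw, jaw], ...]. A call has exactly 10 rows; each row is the pose to reach, as a shift and turn from the pose commanded when the call began; what a row does not reach only later rows make up. A row lasts 1/12 s, in which the tool goes at most 41.7 mm and 7.16 degrees, less where a joint would pass 70% of its speed; a pose out of reach is approached as far as the arm can. A call with a gripper value outside its range is refused whole. The fingers move at their own pace and stop on an object; "squeeze" is the grip in N (left out, the last holds). Time passes only in rows, so rows that repeat a pose let the fingers close, or fill a call up. It gives the time, the measured TCP pose, the force and the opening at its end, in the units of the state.
- bot.observe(): the state, without advancing time (a new reading comes with each control period).
- bot.grab_frame(name): name is "side" or "top"; returns the picture (384x512x3 uint8, blue, green, red); there is no depth.
- bot.calibration(name): a dict with "fx", "fy", "cx", "cy" (pixels), "k1" (the pictures are not rectified: a ray, as slopes to the right and down, at radius r is drawn at 1 + k1 r^2 times it, then the intrinsics apply), "T" (4x4, takes a point from camera to world coordinates). Camera axes: x right, y down, z forward; pixel columns grow to the right and rows downward; lengths in m; the calibration is good to about 2 mm. A picture is of the moment at which its call begins. calibration takes no time and is no camera call.
- bot.job_done(): hands the job in, once; it reports no verdict.
The state is a dict: "clock": time; "qpos": joint angles; "qd": joint speeds; "joint_efforts": joint torques, N m; "position": TCP position; "tool_rot": TCP orientation; "force": force on the tool from outside, world axes, zero at the start; "moment": the same for the moment, N m; "grip_width": finger opening in m.
Only numpy, scipy, OpenCV 4.12 (cv2) and the standard library are available. Lean on these libraries where they do the work, as an engineer would, in place of code of your own. Each camera call takes 0.05 s, during which the arm holds its last target.

TASK

Tidy the skate-sharpening bench: put both grinding wheels in the red tray, lying flat side by side, both knurled clamp nuts in the blue tray, and the hand hone flat on the floor of the yellow tray. Set each part down in its tray rather than dropping it, and leave the black hockey puck and the white oil bottle standing where they are.

Things in the scene. Friction and masses are not known exactly. Their poses are not given: they have to be found in the camera images.
- wheel_dark_c (a point): Dark grey grinding wheel with a steel hub, lying flat: a disc 54 mm in diameter, 14 mm thick, about 75 g. Point: its centre, 7 mm above its underside; z is its axis. Belongs in the red tray.
- wheel_pink_c (a point): Pink grinding wheel with a steel hub, lying flat: a disc 54 mm in diameter, 14 mm thick, about 75 g. Point: its centre, 7 mm above its underside; z is its axis. Belongs in the red tray.
- nut_brass_c (a point): Brass clamp nut, standing on its wide head with its narrow collar up: a knurled head 34 mm in diameter and 16 mm high, on top of it a steel collar 18 mm in diameter and 12 mm high; 28 mm in all, about 90 g. Point: on its axis, half-way up (14 mm above its underside); z up. Grip it round the wide head. Belongs in the blue tray.
- nut_black_c (a point): Black plastic clamp nut, standing on its wide head with its narrow collar up: a knurled head 34 mm in diameter and 16 mm high, on top of it a steel collar 18 mm in diameter and 12 mm high; 28 mm in all, about 90 g. Point: on its axis, half-way up (14 mm above its underside); z up. Grip it round the wide head. Belongs in the blue tray.
- hone_c (a point): Hand hone: a flat block 90 mm long (its x), 26 mm wide (its y), 20 mm high, cream upper half on a brown lower half, about 100 g, lying on the bench turned any way. Point: its centre, 10 mm above its underside; z up. Belongs in the yellow tray.
- tray_red: Red plastic tray, open on top, fixed to the bench. Outside 140 mm (its own x) by 160 mm (its own y), 28 mm high; walls and floor 5 mm thick, so inside 130 by 150 mm. Origin: centre of its underside, on the bench; z up. It is turned at most 7 degrees from the bench's axes. The three trays stand in a row on the far side of the parts, in any order.
- tray_blue: Blue plastic tray, open on top, fixed to the bench. Outside 140 mm (its own x) by 160 mm (its own y), 28 mm high; walls and floor 5 mm thick, so inside 130 by 150 mm. Origin: centre of its underside, on the bench; z up. It is turned at most 7 degrees from the bench's axes. The three trays stand in a row on the far side of the parts, in any order.
- tray_yellow: Yellow plastic tray, open on top, fixed to the bench. Outside 140 mm (its own x) by 160 mm (its own y), 28 mm high; walls and floor 5 mm thick, so inside 130 by 150 mm. Origin: centre of its underside, on the bench; z up. It is turned at most 7 degrees from the bench's axes. The three trays stand in a row on the far side of the parts, in any order.
- puck_c (a point): Bystander, not to be moved: black rubber hockey puck lying flat among the parts, 76 mm in diameter, 25 mm high. Point: its centre, 13 mm above the bench.
- oiler_c (a point): Bystander, not to be moved: small white oil bottle with a green band and an orange nozzle, standing among the parts, 39 mm in diameter, 70 mm high. Point: on its axis, half-way up (35 mm above the bench); z up. The seven loose things stand with their centres at least 90 mm apart, and nothing near them or the trays stands taller than this bottle.
Things that resemble listed ones, but are neither listed nor needed, are in the scene too. Of the things that look like the tray_yellow, the larger one is meant.

How it is judged:
By the outcome, as a careful person would: the job done as asked, in the order asked, and still so for the second after the job is handed in, with the robot touching nothing.
It also fails if it takes over 112 s, if anything falls off the work surface, if the arm or the gripper's body presses on something with over 40 N, if the wrist force passes 120 N, or if a joint passes its speed limit or range.

## Working session

There is one attempt and no reset: what is moved stays moved. The work goes in short steps, Python scripts to look and compute and a tool call to move; the robot and the scene stay as the last step left them, time stands still between calls to the robot, and variables do not carry over. Pictures are saved under pics/ and viewed, and the job is handed in when it is done.

Besides the shell and the picture viewer there is one more tool, called after "Call:" as name(argument=value, ...), one argument or row to a line, values as JSON. servo_tool: Moves the arm, as the interface text tells. Its arguments: {"type":"object","properties":{"plan":{"type":"array","items":{"type":"array","items":{"type":"number"}}},"squeeze":{"type":"number"}},"required":["plan"]}

```bash
mkdir -p pics; ls
python3 - <<'E'
from workcell import bot
import cv2,numpy as np
s=bot.observe(); print(s)
for n in("top","side"):
    c=bot.calibration(n); print(n,c)
    cv2.imwrite(f"pics/{n}0.png",bot.grab_frame(n))
E
```

```text
pics
{'clock': 0.0, 'qpos': array([ 1.25877187,  0.52204101, -0.03631014,  1.59999026,  0.02120637,
        1.02108364, -0.11280472]), 'qd': array([-0.000492  ,  0.00032691,  0.00188004, -0.00041279,  0.00202057,
        0.0010671 ,  0.00050841]), 'joint_efforts': array([ 1.16408024e-03, -9.27090740e+01,  1.98064193e+00, -3.69937956e+01,
        1.80589012e-02,  8.12439364e-03,  1.60241092e-05]), 'position': array([ 0.14954651, -0.60650758,  0.23071545]), 'tool_rot': array([-3.14045942e+00,  9.42481614e-05,  2.41797863e-01]), 'force': array([ 0.31495811,  0.09307998, -0.11471241]), 'moment': array([-0.04648997,  0.05704717,  0.00823864]), 'grip_width': 0.085701934141155}
top {'fx': 495.15578193489114, 'fy': 495.15578193489114, 'cx': 253.4392374130294, 'cy': 189.61990523730438, 'k1': 0.02526672683200214, 'T': array([[ 0.01015282, -0.99938481,  0.03356962,  0.45395403],
       [-0.99990846, -0.00984642,  0.00927997,  0.0376495 ],
       [-0.00894372, -0.03366077, -0.9993933 ,  1.46047566],
       [ 0.        ,  0.        ,  0.        ,  1.        ]])}
side {'fx': 489.03179788632775, 'fy': 489.03179788632775, 'cx': 252.1213236443748, 'cy': 191.86189238636942, 'k1': -0.1496771417567552, 'T': array([[-0.76511664, -0.31807357,  0.55984438, -0.13399699],
       [-0.64389057,  0.37958854, -0.6643173 ,  0.83431657],
       [-0.00120873, -0.86875874, -0.49523408,  0.62862783],
       [ 0.        ,  0.        ,  0.        ,  1.        ]])}
```

View pics/top0.png

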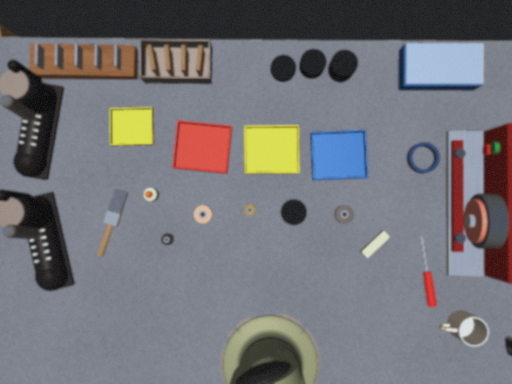

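View pics/side0.png

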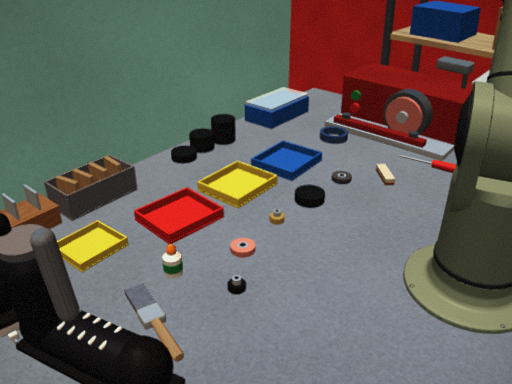

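The top view shows the pink wheel at (203,214), brass nut (250,210), puck (293,212), dark wheel (344,214), hone (376,244), black nut (167,239) and oiler (150,195). The trays are red (203,147), large yellow (272,149) and blue (339,155). The small yellow tray at (131,127) is a decoy. Next I'll measure positions.

```bash
cat > h.py <<'E'
import cv2,numpy as np
from workcell import bot
def ray(n,uv):
    c=bot.calibration(n); K=np.array([[c['fx'],0,c['cx']],[0,c['fy'],c['cy']],[0,0,1]])
    d=np.array(uv,float).reshape(-1,2); d=(d-[c['cx'],c['cy']])/[c['fx'],c['fy']]
    u=d.copy()
    for _ in range(20): u=d/(1+c['k1']*(u**2).sum(1,keepdims=True))
    T=np.array(c['T']); return T[:3,3],np.c_[u,np.ones(len(u))]@T[:3,:3].T
def plane(n,uv,z):
    o,d=ray(n,uv); return (o+d*((z-o[2])/d[:,2])[:,None])[:,:2]
def proj(n,P):
    c=bot.calibration(n);T=np.array(c['T']);p=(np.atleast_2d(P)-T[:3,3])@T[:3,:3];u=p[:,:2]/p[:,2:]
    u=u*(1+c['k1']*(u**2).sum(1,keepdims=True));return u*[c['fx'],c['fy']]+[c['cx'],c['cy']]
E
python3 - <<'E'
from h import *
im=cv2.imread('pics/top0.png')
crop=im[90:270,90:410]; cv2.imwrite('pics/crop0.png',cv2.resize(crop,None,fx=2.5,fy=2.5,interpolation=cv2.INTER_CUBIC))
s=cv2.imread('pics/side0.png'); cv2.imwrite('pics/crops0.png',cv2.resize(s[130:310,120:420],None,fx=2.6,fy=2.6,interpolation=cv2.INTER_CUBIC))
hsv=cv2.cvtColor(im,cv2.COLOR_BGR2HSV)
def cnt(mask,x0,y0,x1,y1):
    m=np.zeros_like(mask);m[y0:y1,x0:x1]=mask[y0:y1,x0:x1]
    c,_=cv2.findContours(m,cv2.RETR_EXTERNAL,cv2.CHAIN_APPROX_NONE); return max(c,key=cv2.contourArea)
S=(hsv[...,1]>130).astype(np.uint8)*255
for nm,b in dict(red=(165,112,240,185),yel=(236,115,306,182),blue=(306,120,375,190)).items():
    c=cnt(S,*b); h=cv2.convexHull(c); r=cv2.minAreaRect(h); bx=cv2.boxPoints(r)
    w=plane('top',bx,0.028); e=[np.linalg.norm(w[i]-w[(i+1)%4]) for i in range(4)]
    v=w[1]-w[0]; print(nm,np.round(r[0],1),'c',w.mean(0).round(4),'edges',np.round(e,3),'ang',np.degrees(np.arctan2(v[1],v[0])).round(1))
# loose: difference to blurred bg
bg=cv2.medianBlur(im,61); d=np.abs(im.astype(int)-bg).max(2); M=(d>22).astype(np.uint8)*255
for nm,(u,v,z) in dict(pink=(203,214,.014),brass=(250,210,.016),puck=(293,212,.025),dark=(344,214,.014),hone=(376,244,.02),black=(167,239,.016),oil=(150,195,.07)).items():
    R=17 if nm not in('hone',) else 22
    c=cnt(M,u-R,v-R,u+R,v+R); h=cv2.convexHull(c); r=cv2.minAreaRect(h)
    w=plane('top',cv2.boxPoints(r),z); e=[np.linalg.norm(w[i]-w[(i+1)%4]) for i in range(2)]; vv=w[1]-w[0]
    print(nm,np.round(r[0],1),'c',w.mean(0).round(4),'e',np.round(e,3),'ang',np.degrees(np.arctan2(vv[1],vv[0])).round(1),'ctr@z0',plane('top',r[0],0).round(4))
E
```

```text
red [201.7 146.5] c [0.6259 0.2025] edges [0.137 0.159 0.137 0.159] ang -4.8
yel [271.5 149. ] c [ 6.206e-01 -2.000e-04] edges [0.154 0.134 0.153 0.134] ang -89.5
blue [338.9 154.5] c [ 0.6062 -0.1952] edges [0.159 0.137 0.158 0.137] ang -87.0
pink [202.5 213.5] c [0.4313 0.1991] e [0.056 0.055] ang -89.4 ctr@z0 [[0.4311 0.2007]]
brass [249.5 209.5] c [0.4444 0.062 ] e [0.032 0.032] ang -89.4 ctr@z0 [[0.4443 0.0622]]
puck [293. 212.] c [ 0.4385 -0.0641] e [0.075 0.075] ang -89.4 ctr@z0 [[ 0.4382 -0.0659]]
dark [343.3 213.8] c [ 0.4349 -0.2111] e [0.052 0.053] ang -44.5 ctr@z0 [[ 0.4347 -0.2135]]
hone [375.  243.5] c [ 0.35   -0.3017] e [0.093 0.033] ang -46.4 ctr@z0 [[ 0.3485 -0.3064]]
black [167. 239.] c [0.3562 0.3012] e [0.035 0.035] ang -89.4 ctr@z0 [[0.3551 0.3041]]
oil [151. 194.] c [0.4855 0.3384] e [0.045 0.039] ang -89.4 ctr@z0 [[0.4871 0.3536]]
```

View pics/crop0.png

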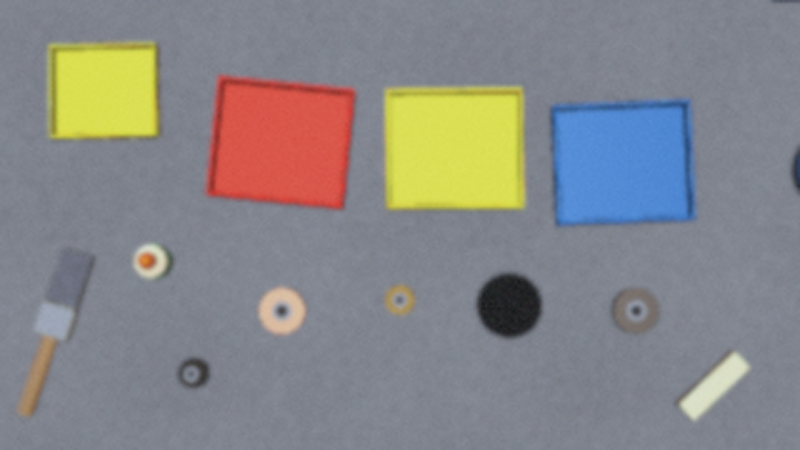

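View pics/crops0.png

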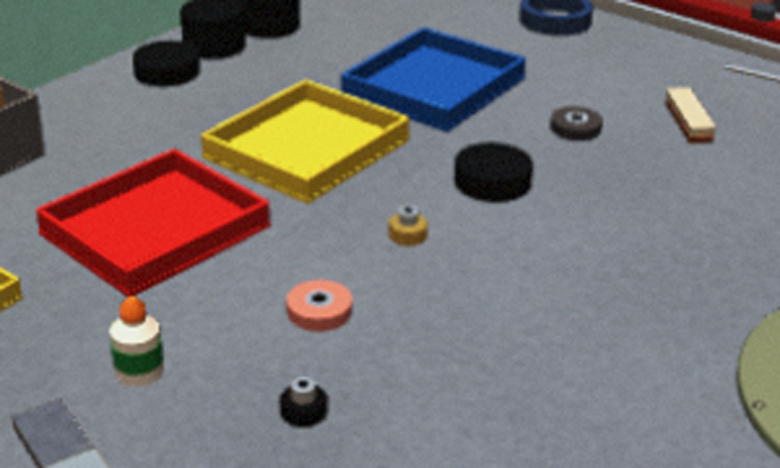

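Both views agree on the layout. I'll do the wheels first, starting with the dark one, at yaw of about π/2 so the jaws open along world x.

Call:
servo_tool(
  plan=[
    [285,395,-100,1.33,-1],
    [285,395,-100,1.33,-1],
    [285,395,-100,1.33,-1],
    [285,395,-100,1.33,-1],
    [285,395,-100,1.33,-1],
    [285,395,-100,1.33,-1],
    [285,395,-100,1.33,-1],
    [285,395,-100,1.33,-1],
    [285,395,-100,1.33,-1],
    [285,395,-100,1.33,-1],
  ],
  squeeze=40,
)

```text
clock: 0.93
position: [0.3891, -0.2741, 0.1472]
tool_rot: [3.141, 0.0, 1.498]
force: [1.9, -1.1, -0.4]
grip_width: 0.0852
```

Run:
```python
from h import *
# refine hone using cream mask
im=cv2.imread('pics/top0.png'); 
g=im.astype(int); m=((g[...,1]-g[...,0]>8)&(g[...,2]>165)).astype(np.uint8); mm=np.zeros_like(m); mm[220:268,355:398]=m[220:268,355:398]
c=max(cv2.findContours(mm,0,1)[0],key=cv2.contourArea); r=cv2.minAreaRect(c); w=plane('top',cv2.boxPoints(r),.02); print(r,w.mean(0),[np.linalg.norm(w[i]-w[i+1]) for i in(0,1)],np.degrees(np.arctan2(*(w[1]-w[0])[::-1])))
s=bot.observe(); print(s['position'],s['tool_rot'],s['clock'])
```

```text
((375.5000305175781, 244.00003051757812), (9.192387580871582, 30.405588150024414), 45.0) [ 0.34867234 -0.30314538] [np.float64(0.08798069651446509), np.float64(0.026290437020880155)] -44.58606826238168
[ 0.38907844 -0.27409472  0.14718326] [3.14149795e+00 5.02429577e-06 1.49758987e+00] 0.9333
```

Call:
servo_tool(
  plan=[
    [40,56,-10,0.07,-1],
    [40,56,-20,0.07,-1],
    [40,56,-40,0.07,-1],
    [40,56,-60,0.07,-1],
    [40,56,-60,0.07,-1],
    [40,56,-60,0.07,-1],
    [40,56,-60,0.07,-1],
    [40,56,-60,0.07,-1],
    [40,56,-60,0.07,-1],
    [40,56,-60,0.07,-1],
  ],
)

```text
clock: 1.77
position: [0.4287, -0.2202, 0.0882]
tool_rot: [3.141, 0.001, 1.561]
force: [1.0, 0.0, -0.4]
grip_width: 0.0852
```

Call:
servo_tool(
  plan=[
    [6,9,0,0,-1],
    [6,9,-20,0,-1],
    [6,9,-40,0,-1],
    [6,9,-60,0,-1],
    [6,9,-75,0,-1],
    [6,9,-84,0,-1],
    [6,9,-84,0,-1],
    [6,9,-84,0,0],
    [6,9,-84,0,1],
    [6,9,-84,0,1],
  ],
)

```text
clock: 2.6
position: [0.435, -0.2111, 0.0045]
tool_rot: [3.14, 0.001, 1.562]
force: [-3.8, 3.9, 34.6]
grip_width: 0.0524
```

Call:
servo_tool(
  plan=[
    [0,0,0,0,1],
    [0,0,0,0,1],
    [0,0,0,0,1],
    [0,0,0,0,1],
    [0,0,0,0,1],
    [0,0,0,0,1],
    [0,0,0,0,1],
    [0,0,0,0,1],
    [0,0,0,0,1],
    [0,0,0,0,1],
  ],
)

```text
clock: 3.43
position: [0.435, -0.2111, 0.0048]
tool_rot: [3.14, 0.001, 1.562]
force: [-2.4, 2.3, 15.0]
grip_width: 0.0518
```

Call:
servo_tool(
  plan=[
    [0,0,5,0,1],
    [0,0,15,0,1],
    [0,0,30,0,1],
    [0,0,50,0,1],
    [0,0,75,0,1],
    [0,0,95,0,1],
    [0,30,95,0,1],
    [0,60,95,0,1],
    [0,95,95,0,1],
    [0,130,95,0,1],
  ],
)

```text
clock: 4.27
position: [0.4343, -0.08, 0.0997]
tool_rot: [3.14, 0.0, 1.56]
force: [1.3, 0.4, -0.1]
grip_width: 0.0515
```

Call:
servo_tool(
  plan=[
    [22,30,0,0,1],
    [45,60,0,0,1],
    [70,90,0,-0.04,1],
    [90,120,0,-0.07,1],
    [115,150,0,-0.07,1],
    [140,180,0,-0.07,1],
    [160,210,0,-0.07,1],
    [180,235,0,-0.07,1],
    [188,248,0,-0.07,1],
    [188,248,0,-0.07,1],
  ],
)

```text
clock: 5.1
position: [0.6234, 0.1713, 0.0996]
tool_rot: [3.141, -0.003, 1.495]
force: [0.0, 0.5, -0.7]
grip_width: 0.0517
```

Run:
```python
from h import *
s=bot.observe(); print(s['position'],s['tool_rot'],s['force'],s['grip_width'])
cv2.imwrite('pics/s1.png',bot.grab_frame('side'))
```

```text
[0.62338491 0.17133559 0.0995786 ] [ 3.14078018e+00 -2.94673203e-03  1.49494354e+00] [ 0.01032836  0.46302014 -0.670102  ] 0.05165981258637811
```

View pics/s1.png

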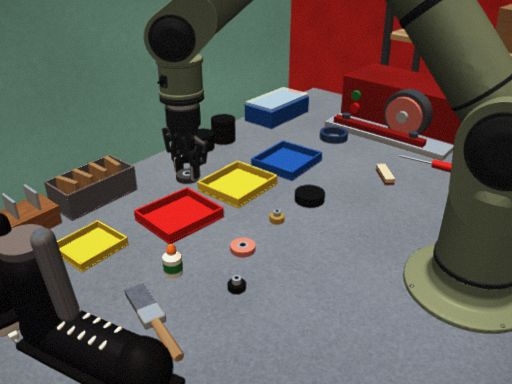

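The dark wheel hangs level in the fingers at (186,175), above the red tray. Lowering it now.

Call:
servo_tool(
  plan=[
    [0,0,-20,0,1],
    [0,0,-40,0,1],
    [0,0,-55,0,1],
    [0,0,-70,0,1],
    [0,0,-80,0,1],
    [0,0,-85,0,1],
    [0,0,-88,0,1],
    [0,0,-89,0,1],
    [0,0,-89.5,0,1],
    [0,0,-89.5,0,1],
  ],
)

```text
clock: 5.98
position: [0.6224, 0.1671, 0.01]
tool_rot: [3.142, 0.0, 1.492]
force: [-3.5, -2.1, 5.2]
grip_width: 0.0514
```

Call:
servo_tool(
  plan=[
    [0,0,0,0,-0.6],
    [0,0,0,0,-0.6],
    [0,0,0,0,-0.6],
    [0,0,0,0,-0.6],
    [0,0,0,0,-0.6],
    [0,0,10,0,-0.6],
    [0,0,25,0,-0.6],
    [0,0,50,0,-0.6],
    [0,0,80,0,-0.8],
    [0,0,90,0,-1],
  ],
)

```text
clock: 6.82
position: [0.6241, 0.1679, 0.1044]
tool_rot: [3.137, -0.002, 1.492]
force: [-0.4, 0.4, 0.6]
grip_width: 0.0849
```

Call:
servo_tool(
  plan=[
    [-38,6,0,0,-1],
    [-76,12,0,0.07,-1],
    [-115,19,0,0.07,-1],
    [-153,26,0,0.07,-1],
    [-180,32,0,0.07,-1],
    [-191,32,0,0.07,-1],
    [-191,32,-10,0.07,-1],
    [-191,32,-20,0.07,-1],
    [-191,32,-30,0.07,-1],
    [-191,32,-40,0.07,-1],
  ],
)

```text
clock: 7.65
position: [0.4324, 0.1988, 0.0577]
tool_rot: [3.142, 0.0, 1.561]
force: [0.9, -0.3, -0.4]
grip_width: 0.0854
```

Call:
servo_tool(
  plan=[
    [-1,0,-15,0,-1],
    [-1,0,-30,0,-1],
    [-1,0,-42,0,-1],
    [-1,0,-50,0,-1],
    [-1,0,-51,0,-1],
    [-1,0,-51,0,0],
    [-1,0,-51,0,1],
    [-1,0,-51,0,1],
    [-1,0,-51,0,1],
    [-1,0,-51,0,1],
  ],
)

```text
clock: 8.48
position: [0.4309, 0.1993, 0.009]
tool_rot: [3.14, -0.0, 1.562]
force: [-3.1, -0.4, 12.9]
grip_width: 0.0507
```

Call:
servo_tool(
  plan=[
    [0,0,0,0,1],
    [0,0,0,0,1],
    [0,0,0,0,1],
    [0,0,0,0,1],
    [0,0,5,0,1],
    [0,0,15,0,1],
    [0,0,30,0,1],
    [0,0,50,0,1],
    [0,0,75,0,1],
    [0,0,95,0,1],
  ],
)

```text
clock: 9.32
position: [0.4305, 0.1992, 0.1054]
tool_rot: [3.141, -0.0, 1.562]
force: [0.1, 0.7, 0.3]
grip_width: 0.0502
```

Call:
servo_tool(
  plan=[
    [38,8,0,0,1],
    [76,16,0,0,1],
    [114,23,0,-0.04,1],
    [150,30,0,-0.07,1],
    [180,36,0,-0.07,1],
    [198,39,0,-0.07,1],
    [198,39,0,-0.07,1],
    [198,39,-20,-0.07,1],
    [198,39,-40,-0.07,1],
    [198,39,-50,-0.07,1],
  ],
)

```text
clock: 10.15
position: [0.6274, 0.2377, 0.052]
tool_rot: [-3.14, 0.0, 1.492]
force: [0.7, -0.3, -1.6]
grip_width: 0.0501
```

Run:
```python
from h import *
cv2.imwrite('pics/s2.png',bot.grab_frame('side')[60:300,60:360].repeat(2,0).repeat(2,1))
s=bot.observe(); print(s['position'],s['force'])
```

```text
[0.62678862 0.23744082 0.05070435] [-1.29611756 -0.25807102 -2.48343614]
```

View pics/s2.png

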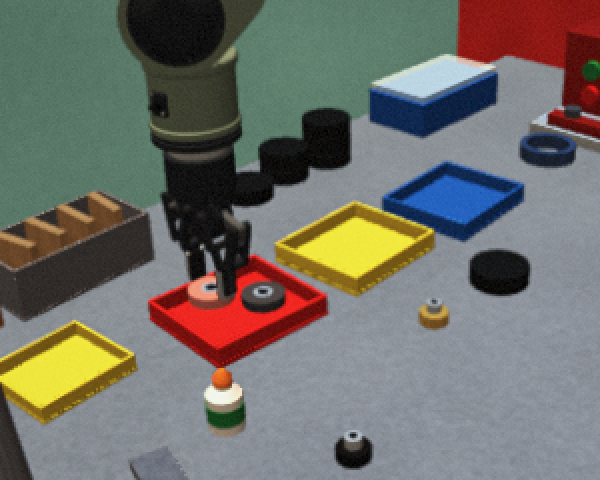

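The dark wheel lies flat in the red tray at crop (263,296). The pink one is held level beside it at (210,290).

Call:
servo_tool(
  plan=[
    [0,0,-12,0,1],
    [0,0,-22,0,1],
    [0,0,-29,0,1],
    [0,0,-33,0,1],
    [0,0,-34,0,1],
    [0,0,-35,0,1],
    [0,0,-35,0,1],
    [0,0,-35.5,0,1],
    [0,0,-36,0,1],
    [0,0,-36,0,1],
  ],
)

```text
clock: 11.03
position: [0.6285, 0.2382, 0.0172]
tool_rot: [3.141, -0.0, 1.492]
force: [-0.6, -0.4, 0.7]
grip_width: 0.0502
```

Call:
servo_tool(
  plan=[
    [0,0,-1,0,1],
    [0,0,-2,0,1],
    [0,0,-3,0,1],
    [0,0,-3.5,0,1],
    [0,0,-3.5,0,1],
    [0,0,-3.5,0,1],
    [0,0,-3.5,0,1],
    [0,0,-3.5,0,1],
    [0,0,-3.5,0,1],
    [0,0,-3.5,0,1],
  ],
)

```text
clock: 11.87
position: [0.6285, 0.2382, 0.0142]
tool_rot: [3.141, 0.0, 1.492]
force: [-3.3, -1.7, 11.3]
grip_width: 0.0505
```

Contact. I'll release it and go to the brass nut at (0.444, 0.062).

Call:
servo_tool(
  plan=[
    [0,0,0,0,-0.6],
    [0,0,0,0,-0.6],
    [0,0,0,0,-0.6],
    [0,0,0,0,-0.6],
    [0,0,0,0,-0.6],
    [0,0,10,0,-0.6],
    [0,0,25,0,-0.6],
    [0,0,50,0,-0.6],
    [0,0,80,0,-0.6],
    [0,0,86,0,-0.6],
  ],
)

```text
clock: 12.7
position: [0.6304, 0.2392, 0.1057]
tool_rot: [3.136, -0.003, 1.492]
force: [1.3, 0.3, 0.4]
grip_width: 0.0685
```

Call:
servo_tool(
  plan=[
    [-27,-26,0,0,-0.6],
    [-54,-52,0,0.04,-0.6],
    [-80,-77,0,0.08,-0.6],
    [-107,-103,0,0.08,-0.6],
    [-134,-128,0,0.08,-0.6],
    [-160,-154,0,0.08,-0.6],
    [-184,-176,0,0.08,-0.6],
    [-184,-176,0,0.08,-0.6],
    [-184,-176,-5,0.08,-0.6],
    [-184,-176,-10,0.08,-0.6],
  ],
)

```text
clock: 13.53
position: [0.4457, 0.0626, 0.0903]
tool_rot: [3.139, -0.0, 1.571]
force: [0.5, -0.2, -1.4]
grip_width: 0.0682
```

Run:
```python
from h import *
s=bot.observe(); print(s['position'],s['tool_rot'])
f=bot.grab_frame('side'); cv2.imwrite('pics/s3.png',f[60:300,60:360].repeat(2,0).repeat(2,1))
```

```text
[0.44574493 0.06256539 0.09026965] [ 3.13878937e+00 -4.60208737e-04  1.57141399e+00]
```

View pics/s3.png

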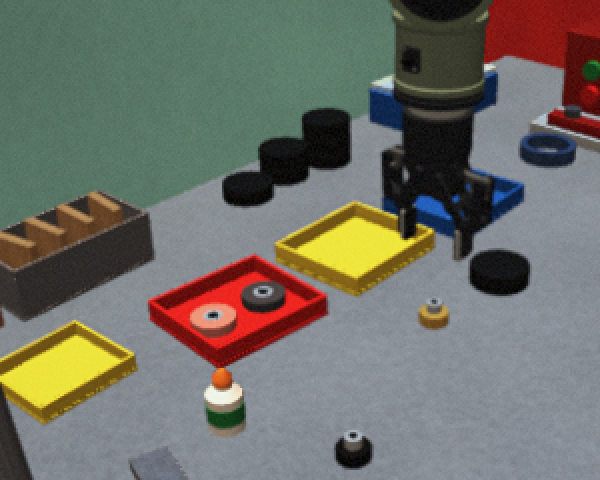

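Both wheels lie flat and apart in the red tray, at crop (213,320) and (263,296). The gripper is above the brass nut.

Call:
servo_tool(
  plan=[
    [-1,0,-20,0,-0.6],
    [-1,0,-40,0,-0.6],
    [-1,0,-60,0,-0.6],
    [-1,0,-75,0,-0.6],
    [-1,0,-83,0,-0.6],
    [-1,0,-83,0,-0.6],
    [-1,0,-83,0,0.2],
    [-1,0,-83,0,1],
    [-1,0,-83,0,1],
    [-1,0,-83,0,1],
  ],
)

```text
clock: 14.42
position: [0.4441, 0.0623, 0.0075]
tool_rot: [3.14, -0.0, 1.572]
force: [-2.6, 0.6, 10.4]
grip_width: 0.0319
```

Call:
servo_tool(
  plan=[
    [0,0,0,0,1],
    [0,0,0,0,1],
    [0,0,0,0,1],
    [0,0,0,0,1],
    [0,0,0,0,1],
    [0,0,0,0,1],
    [0,0,0,0,1],
    [0,0,0,0,1],
    [0,0,0,0,1],
    [0,0,0,0,1],
  ],
)

```text
clock: 15.25
position: [0.4441, 0.0623, 0.0075]
tool_rot: [3.14, -0.0, 1.572]
force: [-1.8, 1.0, 9.6]
grip_width: 0.0323
```

Call:
servo_tool(
  plan=[
    [0,0,5,0,1],
    [0,0,15,0,1],
    [0,0,35,0,1],
    [0,0,60,0,1],
    [0,0,90,0,1],
    [20,-28,92,0,1],
    [40,-55,92,0,1],
    [60,-82,92,0,1],
    [80,-110,92,0,1],
    [100,-137,92,0,1],
  ],
)

```text
clock: 16.08
position: [0.5441, -0.0768, 0.1]
tool_rot: [3.141, 0.0, 1.571]
force: [0.7, 1.0, -1.1]
grip_width: 0.0315
```

Call:
servo_tool(
  plan=[
    [20,-28,0,0,1],
    [40,-55,0,0,1],
    [55,-76,0,0,1],
    [62,-85,0,0,1],
    [62,-85,0,0,1],
    [62,-85,-15,0,1],
    [62,-85,-30,0,1],
    [62,-85,-45,0,1],
    [62,-85,-60,0,1],
    [62,-85,-60,0,1],
  ],
)

```text
clock: 16.92
position: [0.6038, -0.159, 0.0371]
tool_rot: [-3.138, -0.001, 1.572]
force: [0.4, -0.5, -1.0]
grip_width: 0.0316
```

Run:
```python
from h import *
cv2.imwrite('pics/s4.png',bot.grab_frame('side')[60:300,100:400].repeat(2,0).repeat(2,1))
s=bot.observe(); print(s['position'],s['force'],s['grip_width'])
```

```text
[ 0.60451785 -0.1591418   0.03845502] [ 0.68064374  0.263584   -0.78588279] 0.03168197632159502
```

View pics/s4.png

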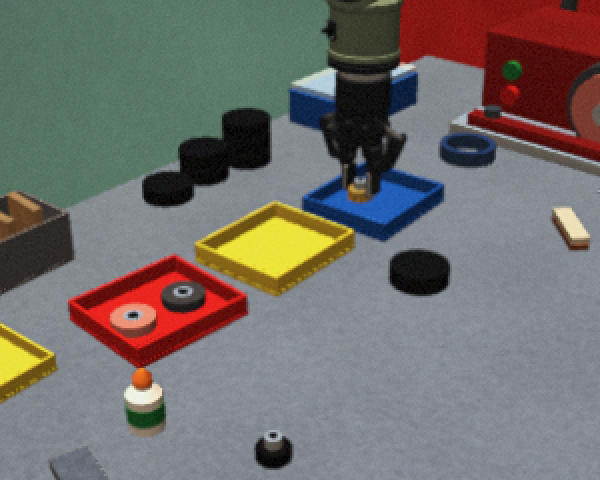

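The brass nut is held upright over the blue tray at crop (358,190). Lowering it.

Call:
servo_tool(
  plan=[
    [0,0,-8,0,1],
    [0,0,-16,0,1],
    [0,0,-22,0,1],
    [0,0,-24,0,1],
    [0,0,-25,0,1],
    [0,0,-26,0,1],
    [0,0,-27,0,1],
    [0,0,-27.5,0,1],
    [0,0,-27.5,0,1],
    [0,0,-27.5,0,1],
  ],
)

```text
clock: 17.8
position: [0.6055, -0.1598, 0.0125]
tool_rot: [3.141, 0.0, 1.572]
force: [-8.8, 1.2, 23.1]
grip_width: 0.0317
```

Call:
servo_tool(
  plan=[
    [0,0,0,0,-0.4],
    [0,0,0,0,-0.4],
    [0,0,0,0,-0.4],
    [0,0,0,0,-0.4],
    [0,0,0,0,-0.4],
    [0,0,15,0,-0.4],
    [0,0,40,0,-0.4],
    [0,0,75,0,-0.5],
    [0,0,100,0,-0.6],
    [-10,20,100,0,-0.6],
  ],
)

```text
clock: 18.63
position: [0.5986, -0.1435, 0.1169]
tool_rot: [3.134, 0.003, 1.567]
force: [0.7, -1.0, -0.1]
grip_width: 0.0685
```

Call:
servo_tool(
  plan=[
    [-16,30,0,0,-0.6],
    [-32,60,0,0,-0.6],
    [-48,90,0,0,-0.6],
    [-64,120,0,0,-0.6],
    [-80,150,0,0,-0.6],
    [-96,180,0,0,-0.6],
    [-114,210,0,0,-0.6],
    [-132,243,0,0,-0.6],
    [-150,276,0,0,-0.6],
    [-165,305,0,0,-0.6],
  ],
)

```text
clock: 19.47
position: [0.4292, 0.167, 0.1121]
tool_rot: [3.141, -0.0, 1.572]
force: [0.7, 0.4, 0.0]
grip_width: 0.0683
```

Call:
servo_tool(
  plan=[
    [-16,30,0,0,-0.6],
    [-32,60,0,0,-0.6],
    [-48,90,0,0,-0.6],
    [-64,120,0,0,-0.6],
    [-75,136,0,0,-0.6],
    [-75,136,-10,0,-0.6],
    [-75,136,-20,0,-0.6],
    [-75,136,-30,0,-0.6],
    [-75,136,-30,0,-0.6],
    [-75,136,-30,0,-0.6],
  ],
)

```text
clock: 20.3
position: [0.3557, 0.3001, 0.0805]
tool_rot: [-3.141, 0.001, 1.57]
force: [0.6, 0.9, 0.1]
grip_width: 0.0682
```

Run:
```python
from h import *
cv2.imwrite('pics/s5.png',bot.grab_frame('side')[100:340,100:400].repeat(2,0).repeat(2,1))
s=bot.observe(); print(s['position'],s['force'],s['grip_width'])
```

```text
[0.35581677 0.30042546 0.08091055] [-0.19765035 -0.73831168 -0.47276636] 0.06810236815335496
```

View pics/s5.png

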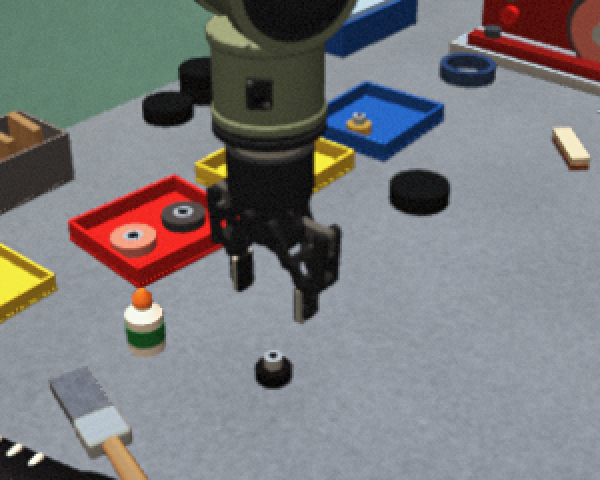

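The brass nut stands in the blue tray at crop (360,122). The gripper is above the black nut at (273,370), so I'll descend and close.

Call:
servo_tool(
  plan=[
    [0,1,-20,0,-0.6],
    [0,1,-40,0,-0.6],
    [0,1,-60,0,-0.6],
    [0,1,-70,0,-0.6],
    [0,1,-74,0,-0.6],
    [0,1,-74,0,-0.6],
    [0,1,-74,0,0.2],
    [0,1,-74,0,1],
    [0,1,-74,0,1],
    [0,1,-74,0,1],
  ],
)

```text
clock: 21.18
position: [0.356, 0.3024, 0.008]
tool_rot: [3.14, -0.001, 1.571]
force: [-1.8, -1.5, 14.6]
grip_width: 0.0316
```

Call:
servo_tool(
  plan=[
    [0,0,0,0,1],
    [0,0,0,0,1],
    [0,0,0,0,1],
    [0,0,0,0,1],
    [0,0,0,0,1],
    [0,0,0,0,1],
    [0,0,0,0,1],
    [0,0,0,0,1],
    [0,0,0,0,1],
    [0,0,0,0,1],
  ],
)

```text
clock: 22.02
position: [0.3559, 0.3025, 0.008]
tool_rot: [3.14, -0.001, 1.572]
force: [-2.5, -2.1, 14.2]
grip_width: 0.0316
```

Call:
servo_tool(
  plan=[
    [0,0,5,0,1],
    [0,0,15,0,1],
    [0,0,35,0,1],
    [0,0,60,0,1],
    [0,0,90,0,1],
    [0,-20,100,0,1],
    [10,-50,100,0,1],
    [25,-82,100,0,1],
    [42,-114,100,0,1],
    [60,-146,100,0,1],
  ],
)

```text
clock: 22.85
position: [0.4158, 0.1546, 0.1082]
tool_rot: [3.141, -0.0, 1.573]
force: [1.3, -0.1, -0.8]
grip_width: 0.0316
```

Call:
servo_tool(
  plan=[
    [18,-32,0,0,1],
    [36,-65,0,0,1],
    [54,-98,0,0,1],
    [72,-131,0,0,1],
    [90,-164,0,0,1],
    [108,-197,0,0,1],
    [126,-230,0,0,1],
    [144,-263,0,0,1],
    [160,-296,0,0,1],
    [175,-328,0,0,1],
  ],
)

```text
clock: 23.68
position: [0.5909, -0.174, 0.1082]
tool_rot: [3.141, -0.0, 1.571]
force: [0.4, 0.5, -1.1]
grip_width: 0.0316
```

Call:
servo_tool(
  plan=[
    [10,-35,0,0,1],
    [15,-58,0,0,1],
    [15,-58,0,0,1],
    [15,-58,0,0,1],
    [15,-58,-15,0,1],
    [15,-58,-30,0,1],
    [15,-58,-50,0,1],
    [15,-58,-65,0,1],
    [15,-58,-65,0,1],
    [15,-58,-65,0,1],
  ],
)

```text
clock: 24.52
position: [0.6052, -0.229, 0.0421]
tool_rot: [-3.141, -0.001, 1.573]
force: [-0.1, 0.1, -0.8]
grip_width: 0.0322
```

Run:
```python
from h import *
cv2.imwrite('pics/s6.png',bot.grab_frame('side')[60:300,100:400].repeat(2,0).repeat(2,1))
s=bot.observe(); print(s['position'],s['force'],s['grip_width'])
```

```text
[ 0.60578271 -0.2293592   0.04282701] [ 0.26099028 -0.19211719 -0.86846371] 0.03148506900407224
```

View pics/s6.png

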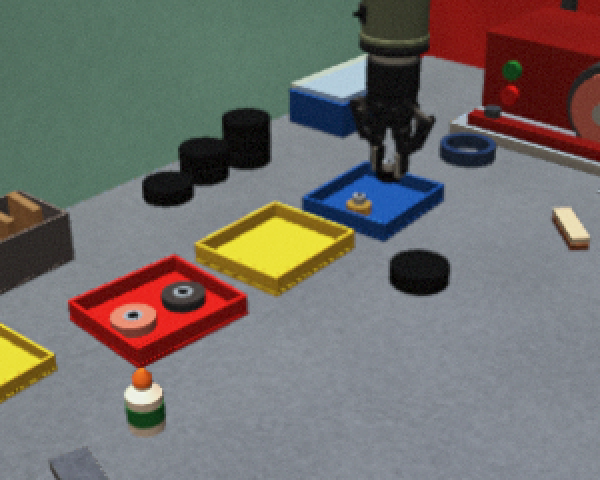

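The black nut is held over the blue tray at crop (388,170), clear of the brass one at (359,203).

Call:
servo_tool(
  plan=[
    [0,0,-10,0,1],
    [0,0,-18,0,1],
    [0,0,-24,0,1],
    [0,0,-26,0,1],
    [0,0,-28,0,1],
    [0,0,-29,0,1],
    [0,0,-30,0,1],
    [0,0,-30.5,0,1],
    [0,0,-30.5,0,1],
    [0,0,-30.5,0,1],
  ],
)

```text
clock: 25.4
position: [0.6054, -0.2298, 0.013]
tool_rot: [-3.141, 0.001, 1.572]
force: [-9.9, 4.5, 24.6]
grip_width: 0.0316
```

Call:
servo_tool(
  plan=[
    [0,0,0,0,-0.4],
    [0,0,0,0,-0.4],
    [0,0,0,0,-0.4],
    [0,0,0,0,-0.4],
    [0,0,0,0,-0.4],
    [0,0,15,0,-0.4],
    [0,0,40,0,-0.4],
    [0,0,75,0,-0.5],
    [0,0,95,0,-0.6],
    [0,0,95,0,-0.6],
  ],
)

```text
clock: 26.23
position: [0.6077, -0.2304, 0.1123]
tool_rot: [3.135, 0.002, 1.572]
force: [-0.2, -0.1, -0.1]
grip_width: 0.0688
```

Call:
servo_tool(
  plan=[
    [-36,-10,0,0.1,-0.6],
    [-72,-20,0,0.2,-0.6],
    [-108,-30,0,0.3,-0.6],
    [-144,-40,0,0.4,-0.6],
    [-180,-50,0,0.5,-0.6],
    [-216,-60,0,0.6,-0.6],
    [-250,-70,0,0.7,-0.6],
    [-257,-72,0,0.785,-0.6],
    [-257,-72,-10,0.785,-0.6],
    [-257,-72,-20,0.785,-0.6],
  ],
)

```text
clock: 27.07
position: [0.3488, -0.3027, 0.0867]
tool_rot: [-3.142, 0.002, 2.353]
force: [0.4, 0.8, -0.1]
grip_width: 0.0684
```

Call:
servo_tool(
  plan=[
    [0,0,-5,0,-0.6],
    [0,0,-10,0,-0.6],
    [0,0,-15,0,-0.6],
    [0,0,-20,0,-0.6],
    [0,0,-20,0,-0.6],
    [0,0,-20,0,-0.6],
    [0,0,-20,0,-0.6],
    [0,0,-20,0,-0.6],
    [0,0,-20,0,-0.6],
    [0,0,-20,0,-0.6],
  ],
)

```text
clock: 27.9
position: [0.3485, -0.302, 0.0667]
tool_rot: [-3.142, 0.0, 2.357]
force: [0.6, 0.5, -0.3]
grip_width: 0.0681
```

Run:
```python
from h import *
f=bot.grab_frame('side');a=f[60:300,200:500].repeat(2,0).repeat(2,1)
cv2.imwrite('pics/s7.png',a)
s=bot.observe(); print(s['position'],s['tool_rot'],s['grip_width'])
```

```text
[ 0.3484775  -0.30193594  0.06664639] [-3.14155788e+00  3.15874519e-04  2.35659204e+00] 0.06861805549154358
```

View pics/s7.png

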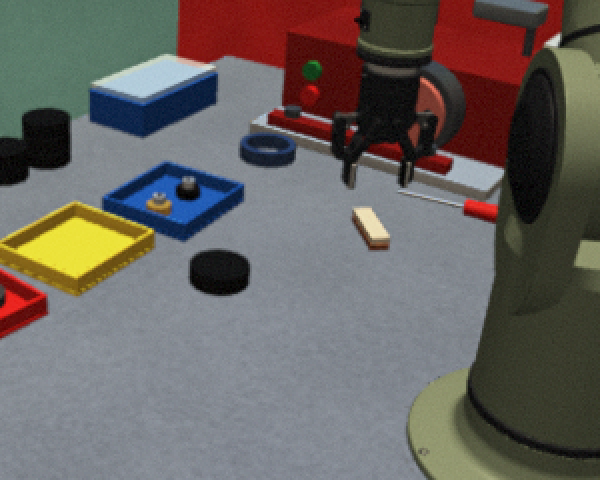

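Both nuts stand in the blue tray, at crop (159,203) and (189,187). The gripper straddles the hone at (371,228), so I'll descend.

Call:
servo_tool(
  plan=[
    [0,-1,-20,0,-0.6],
    [0,-1,-40,0,-0.6],
    [0,-1,-54,0,-0.6],
    [0,-1,-60,0,-0.6],
    [0,-1,-60,0,-0.6],
    [0,-1,-60,0,0],
    [0,-1,-60,0,0.5],
    [0,-1,-60,0,1],
    [0,-1,-60,0,1],
    [0,-1,-60,0,1],
  ],
)

```text
clock: 28.78
position: [0.3487, -0.3032, 0.0074]
tool_rot: [-3.141, 0.001, 2.356]
force: [-2.1, 2.1, 13.0]
grip_width: 0.0248
```

Call:
servo_tool(
  plan=[
    [0,0,0,0,1],
    [0,0,0,0,1],
    [0,0,0,0,1],
    [0,0,0,0,1],
    [0,0,0,0,1],
    [0,0,0,0,1],
    [0,0,0,0,1],
    [0,0,0,0,1],
    [0,0,0,0,1],
    [0,0,0,0,1],
  ],
)

```text
clock: 29.62
position: [0.3487, -0.3032, 0.0074]
tool_rot: [-3.141, 0.001, 2.356]
force: [-2.1, 1.8, 13.5]
grip_width: 0.0246
```

Call:
servo_tool(
  plan=[
    [0,0,5,0,1],
    [0,0,15,0,1],
    [0,0,35,0,1],
    [0,0,60,0,1],
    [0,0,90,0,1],
    [10,11,95,0,1],
    [32,36,95,-0.1,1],
    [56,63,95,-0.2,1],
    [80,90,95,-0.3,1],
    [104,117,95,-0.4,1],
  ],
)

```text
clock: 30.45
position: [0.4532, -0.1846, 0.1026]
tool_rot: [3.141, 0.0, 1.951]
force: [1.4, -1.3, -0.8]
grip_width: 0.0249
```

Call:
servo_tool(
  plan=[
    [24,27,0,-0.1,1],
    [48,54,0,-0.2,1],
    [72,80,0,-0.3,1],
    [96,107,0,-0.38,1],
    [120,134,0,-0.385,1],
    [144,160,0,-0.385,1],
    [162,180,0,-0.385,1],
    [168,186,0,-0.385,1],
    [168,186,0,-0.385,1],
    [168,186,0,-0.385,1],
  ],
)

```text
clock: 31.28
position: [0.6199, -0.0002, 0.1019]
tool_rot: [-3.141, -0.0, 1.572]
force: [-0.7, -0.4, -0.3]
grip_width: 0.0247
```

Call:
servo_tool(
  plan=[
    [0,0,-15,0,1],
    [0,0,-30,0,1],
    [0,0,-45,0,1],
    [0,0,-60,0,1],
    [0,0,-65,0,1],
    [0,0,-65,0,1],
    [0,0,-65,0,1],
    [0,0,-65,0,1],
    [0,0,-65,0,1],
    [0,0,-65,0,1],
  ],
)

```text
clock: 32.12
position: [0.6208, 0.0, 0.0373]
tool_rot: [3.141, 0.0, 1.572]
force: [0.1, 0.4, -0.6]
grip_width: 0.0251
```

Run:
```python
from h import *
f=bot.grab_frame('side');a=f[60:300,100:400].repeat(2,0).repeat(2,1)
cv2.imwrite('pics/s8.png',a)
s=bot.observe(); print(s['position'],s['tool_rot'],s['grip_width'])
```

```text
[6.20691238e-01 1.10774359e-04 3.70829685e-02] [3.14084543e+00 2.71932669e-05 1.57167792e+00] 0.02474774052871873
```

View pics/s8.png

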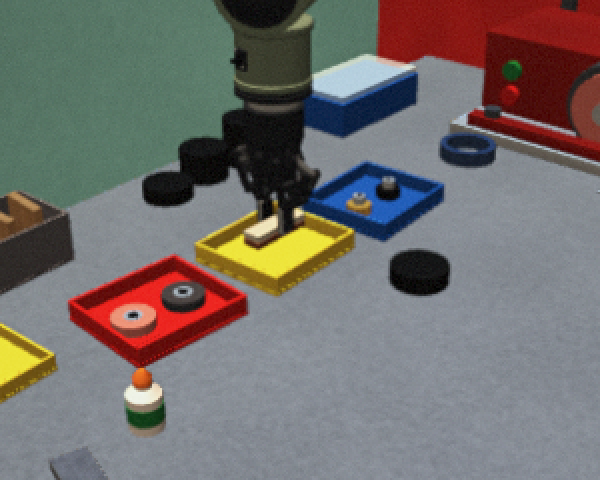

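The hone is level above the middle of the large yellow tray, at crop (275,230). Setting it down.

Call:
servo_tool(
  plan=[
    [0,0,-8,0,1],
    [0,0,-15,0,1],
    [0,0,-20,0,1],
    [0,0,-22,0,1],
    [0,0,-23.5,0,1],
    [0,0,-24.5,0,1],
    [0,0,-25,0,1],
    [0,0,-25,0,1],
    [0,0,-25,0,1],
    [0,0,-25,0,1],
  ],
)

```text
clock: 33.0
position: [0.62, 0.0002, 0.0124]
tool_rot: [-3.141, 0.001, 1.572]
force: [-10.0, -0.4, 21.3]
grip_width: 0.0252
```

Contact. I'll release it, rise, and back off to the right so the top camera has a clear view.

Call:
servo_tool(
  plan=[
    [0,0,0,0,-0.3],
    [0,0,0,0,-0.3],
    [0,0,0,0,-0.3],
    [0,0,0,0,-0.3],
    [0,0,0,0,-0.3],
    [0,0,15,0,-0.3],
    [0,0,40,0,-0.3],
    [0,0,75,0,-0.3],
    [0,0,110,0,-0.3],
    [0,0,140,0,-0.3],
  ],
)

```text
clock: 33.83
position: [0.6205, 0.0004, 0.1549]
tool_rot: [3.14, -0.0, 1.572]
force: [0.6, -0.5, 0.5]
grip_width: 0.0552
```

Call:
servo_tool(
  plan=[
    [-15,-35,0,0,-0.3],
    [-30,-70,10,0,-0.3],
    [-45,-105,20,0,-0.3],
    [-60,-140,30,0,-0.3],
    [-75,-175,40,0,-0.3],
    [-90,-210,50,0,-0.3],
    [-110,-245,50,0,-0.3],
    [-130,-280,50,0,-0.3],
    [-150,-315,50,0,-0.3],
    [-170,-350,50,0,-0.3],
  ],
)

```text
clock: 34.67
position: [0.4491, -0.3513, 0.2028]
tool_rot: [3.141, 0.001, 1.572]
force: [1.2, 0.8, 0.2]
grip_width: 0.0559
```

Call:
servo_tool(
  plan=[
    [-30,-20,0,0,-0.3],
    [-60,-40,0,0,-0.3],
    [-80,-60,0,0,-0.3],
    [-100,-80,0,0,-0.3],
    [-100,-100,0,0,-0.3],
    [-100,-100,0,0,-0.3],
    [-100,-100,0,0,-0.3],
    [-100,-100,0,0,-0.3],
    [-100,-100,0,0,-0.3],
    [-100,-100,0,0,-0.3],
  ],
)

```text
clock: 35.5
position: [0.351, -0.449, 0.2018]
tool_rot: [3.141, -0.0, 1.573]
force: [-0.5, 0.2, -1.0]
grip_width: 0.0553
```

Run:
```python
from h import *
f=bot.grab_frame('side');t=bot.grab_frame('top')
cv2.imwrite('pics/s9.png',f[90:300,100:400].repeat(2,0).repeat(2,1))
cv2.imwrite('pics/t9.png',cv2.resize(t[90:270,90:410],None,fx=2.5,fy=2.5,interpolation=cv2.INTER_CUBIC))
t0=cv2.imread('pics/top0.png')
for nm,b in dict(puck=(270,190,316,236),oil=(130,175,172,215)).items():
    x0,y0,x1,y1=b; print(nm,np.abs(t[y0:y1,x0:x1].astype(int)-t0[y0:y1,x0:x1]).mean())
s=bot.observe(); print(s['clock'],s['position'],s['force'])
```

```text
puck 2.0160680529300565
oil 1.6259920634920635
35.6 [ 0.35083328 -0.44928398  0.20166944] [-0.26121214 -0.32418295  0.52717406]
```

View pics/s9.png

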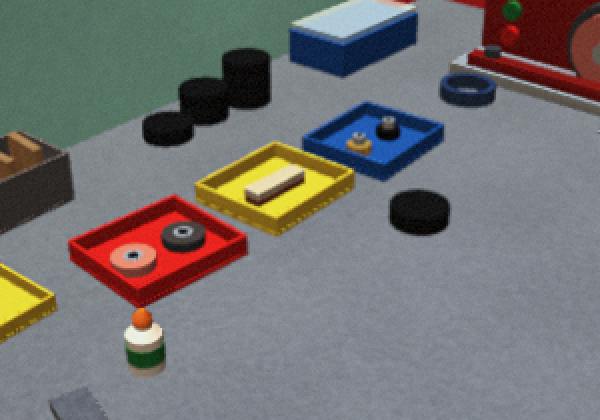

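View pics/t9.png

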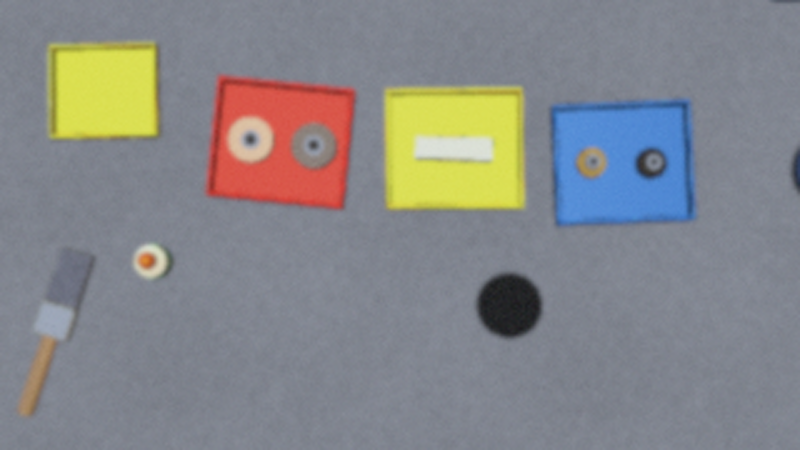

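Everything is in place. In the top crop the wheels are at (250,139) and (314,146), the hone at (454,149), and the nuts at (592,162) and (652,162). The puck and bottle haven't moved.

```bash
python3 -c "
from workcell import bot
print(bot.job_done())"
```

```text
the job is handed in; nothing more can be done
None
```

The bench is tidied and the job handed in at about 35.6 s of the 112 s allowed. I worked in the order you gave: wheels, then nuts, then hone.

- **Placing:** I lowered each part until the force reading showed contact with the tray floor, 5 to 25 N, before letting go.
- **Red tray:** the last pictures from both cameras show the two wheels lying flat side by side, not touching each other.
- **Blue tray:** both nuts stand upright.
- **Yellow tray:** the hone lies flat in the middle of the larger one.
- **Puck and bottle:** the top view around them matches the starting picture to within image noise.
- **Arm:** it ended clear of everything, with close to zero force on it.

No check failed or disagreed. The largest force reading was about 35 N upward, briefly, as the fingers closed on the dark wheel.

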